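# Free the safety pawl and push the hold-down arm onto the cover

## Task

The hold-down arm of the assembly fixture is propped up by its safety ratchet. Press the pawl's release paddle fully down so that the pawl is free of the teeth, then push the arm down past the teeth until its rubber foot rests on the bearing cover, and leave it there. Only press and push, lift nothing: do not force the arm past the engaged pawl, keep the cover seated in its nest and leave the other things on the bench where they are.

Things in the scene. Friction and masses are not known exactly. Their poses are not given: they have to be found in the camera images.
- fixture: Holding fixture, fixed to the bench. Base plate 270 x 120 x 15 mm; origin under its middle, at bench height. Its x axis runs along the arm from the release paddle (x = -142 mm) past the hinge (x = -30) to the arm's free end; z up. Two steel cheeks at y = +-16 to 24 mm stand round the hinge, x = -115 to 0, 130 mm high, 173 mm high round the pawl pin (x = -105 to -75).
- hinge (a point): Centre of the arm's hinge pin, on the cheeks, 110 mm above the bench; the hinge axis lies along the fixture's y. The axes are those of the fixture.
- holdarm (a joint): Angle of the arm above level, rad: 0 = level, foot resting on the cover; starts at 0.87 to 1.08, upper stop 1.2. Stiff hinge: it stays where left, takes 3 to 5 N at the bar to move. Steel beam 26 mm wide, 16 mm thick, centred on the line hinge to bar, 25 to 190 mm from the hinge. The engaged pawl stops it at 0.85 by three 9 mm teeth on the top of its ratchet disc (90 mm diameter) round the hinge.
- bar (a point): Centre of the black rubber-sleeved cross bar at the free end of the arm (22 mm diameter, 100 mm long, along the fixture's y), 180 mm from the hinge; its x axis points away from the hinge along the arm. Start height about 250 to 270 mm above the bench, 110 mm with the arm down.
- foot (a point): Centre of the underside of the arm's foot (26 mm diameter, black rubber end), 100 mm from the hinge along the arm and 35 mm below the arm's centre line.
- pawl (a joint): Angle of the pawl, rad: 0 = nose down between the teeth, engaged (start); grows as the paddle is pressed down, to a stop at 0.32; nose clear of the teeth from about 0.13. A rocker on a pin 60 mm behind the hinge and 46 mm above it; its pivot is stiff: it takes about 3 N on the paddle to turn and stays where it is left.
- paddle (a point): Centre of the top face of the pawl's flat steel release paddle, 42 mm (along fixture x) x 44 mm, 8 mm thick, 52 mm from the pawl's pin on the side away from the arm. At the start its top is level, 176 mm above the bench, and free from above; fully pressed it has gone down by about 16 mm.
- cover_mid (a point): Middle (half-way up) of the bearing cover, a loose turned aluminium part of about 0.5 kg standing in the nest under the foot: flange of 90 mm diameter, hub of 62 mm diameter, 60 mm high, its top 75 mm above the bench. Four pins of 16 mm height locate its flange.
- bottle_mid (a point): Middle of a loose white bottle, 44 mm diameter, 95 mm high, beside the fixture; not to be moved.
- race_mid (a point): Middle of a loose steel bearing race, 60 mm diameter, 16 mm high, lying beside the fixture; not to be moved.
- driver_grip (a point): Handle of a loose screwdriver lying beside the fixture along its length; not to be moved.
Things that resemble listed ones, but are neither listed nor needed, are in the scene too. Of the things like the part that bears cover_mid, leave any that is blue, brown or green; of the rest the larger one is meant.

How it is judged (in metres and radians):
On the way, in this order (a step that is already met when the one before it is completed fails the run):
1. the pawl is pressed free of the teeth while the arm is still up (value of joint pawl above 0.15 rad and value of joint holdarm above 0.78 rad), for 0.1 s.
2. the arm is pushed down onto the cover (value of joint holdarm below 0.035 rad), for 0.1 s.
At the end, for the whole second after the job is handed in: The arm is down and at rest, within 0.035 rad of level (foot within about 3.5 mm of the cover's top), and the cover stands flat in its nest under the foot. The pawl may stay as it was left (value of joint holdarm below 0.035 rad and velocity of joint holdarm between -0.05 and 0.05 rad/s and horizontal distance between foot and cover_mid below 0.012 m and z of cover_mid in the frame of fixture below 0.049 m and angle between cover_mid's own z axis and vertical below 0.05 rad); the robot touches nothing.
It fails at once if the arm is forced down past the teeth with the pawl engaged (value of joint pawl below 0.1 rad and value of joint holdarm between 0.35 and 0.75 rad).
It fails at once if the cover is lifted or pushed out of its nest (distance of cover_mid from where it was at the start of the episode above 0.012 m or z of cover_mid in the frame of fixture above 0.053 m).
It fails at once if the bottle, the race or the screwdriver is moved or lifted (distance of any of bottle_mid, race_mid, driver_grip from where it was at the start of the episode above 0.02 m).
It fails at once if the hold-down arm is lifted further up (value of joint holdarm above 1.17 rad).
It also fails if it takes over 45 s, if anything falls off the work surface, if the arm or the gripper's body presses on something with over 40 N, if the wrist force passes 120 N, or if a joint passes its speed limit or range.

## Robot

A 6-joint arm with a two-finger parallel gripper is mounted at the origin on the work surface. World frame = base frame: x ahead of the robot, y to its left, z up, the work surface at z = 0. Lengths are in m, angles in degrees, forces in N, time in s.
With the tool pointing down it reaches from about 0.4 to 0.825 m from the base axis. Payload 7 kg.
Tool frame: the origin (TCP) lies midway between the tips of the shut fingers; the grasp point (between the pads) lies hold_point_z behind it (hold_point_z is the distance from the TCP to the grasp point, in m); z points along the fingers, y is the line along which they close (so a half turn about z gives the same grasp; the last joint's range is limited). The gripper opens to 88 mm and grips with 3 to 60 N. Pads are 19 mm wide; open, the fingers measure 130 mm over their backs; the gripper's body (78 mm by 193 mm) begins 47 mm behind the grasp point.
Start: joints at [-47.779, 20.546, 0.682, 0, -70.136, -16.507], TCP at [0.293, -0.608, 0.227] pointing down, gripper open.
Joint ranges: [-176.03, 176.03], [-82.01, 121.73], [-58.28, 71.71], [-173.87, 95.51], [-174.79, -0.11], [-173.66, 173.66]. Speed limits (degrees/s): [136.94, 136.94, 172.46, 180, 180, 180].

## Interface

Orientations are given as [roll, pitch, yaw] about the fixed x, y, z axes, in that order (R = Rz(yaw) Ry(pitch) Rx(roll)).
In Python, from plant import * gives the robot as it stands.
- The arm moves only by the tool step_arm, never from a script. Its argument "steps" is a list that holds one entry, the list of rows, each a list of 6 numbers: the shift along the tool's x, y, z scaled (see below), then the turn, a rotation vector about the tool's x, y, z scaled (see below). In form: [[[tx, ty, tz, wx, wy, wz], ...]]. A call has 1 to 20 rows; each row is the pose to reach, as a shift and turn from the pose commanded when the call began, along the tool's axes at that moment; what a row does not reach only later rows make up. The controller multiplies each number of a shift by 100 mm and each number of a turn by 0.5 rad. A row lasts 1/10 s, in which the tool goes at most 50 mm and 8.59 degrees, less where a joint would pass 70% of its speed; a pose out of reach is approached as far as the arm can. A call with a number of a shift or a turn outside -1 to 1 is refused whole. A call with a gripper value outside its range is refused whole. "jaw" is the closure in counts, from 0 (fully open) to 255 (shut), set as the call begins (left out, the last holds). The fingers move at their own pace and stop on an object; the grip force is fixed at half the most. Time passes only in rows, so rows that repeat a pose let the fingers close. It gives the time, the measured TCP pose, the force, the opening and the grip force at its end, in the units of the state.
- get_obs(): the state, without advancing time (a new reading comes with each control period).
- snapshot(name): name is "scene" or "top" or "wrist"; returns (picture, depth): 420x560x3 uint8, red, green, blue; 420x560 float32, m along the optical axis (not along the pixel's ray), 0 where there is no reading.
- calibration(name): a dict with "mtx" (3x3 intrinsics, pixels), "rvec" (rotation vector, rad) and "tvec" (3), from world to camera coordinates, as OpenCV has them. Camera axes: x right, y down, z forward; pixel columns grow to the right and rows downward; lengths in m; the calibration is good to about 2 mm. A picture is of the moment at which its call begins: read the wrist's pose just before it. calibration takes no time and is no camera call; for the wrist camera it gives the pose at the moment of the call.
- close_job(): hands the job in; it is judged then, once.
The state is a dict: "clock": time; "joint_pos": joint angles; "qvel": joint speeds; "tau": joint torques, N m; "tool_pos": TCP position; "orientation": TCP orientation; "force": force on the tool from outside, world axes, zero at the start; "moment": the same for the moment, N m; "opening": finger opening in m; "gripper_force": force on a finger pad.
Only numpy, scipy, OpenCV 4.12 (cv2) and the standard library are available. Lean on these libraries where they do the work, as an engineer would, in place of code of your own. Each camera call takes 0.05 s, during which the arm holds its last target. There are 200 camera calls.

## Working session

There is one attempt and no reset: what is moved stays moved. The work goes in short steps, Python scripts to look and compute and a tool call to move; the robot and the scene stay as the last step left them, time stands still between calls to the robot, and variables do not carry over. Pictures are saved under pics/ and viewed, at most 10 in all, crops included, and the job is handed in when it is done.

Besides the shell and the picture viewer there is one more tool, called after ">>>" as name(argument=value, ...), one argument or row to a line, values as JSON. step_arm: Moves the arm, as the interface text tells. Its arguments: {"type":"object","properties":{"steps":{"type":"array","items":{"type":"array","items":{"type":"array","items":{"type":"number","minimum":-1,"maximum":1}}}},"jaw":{"type":"number"}},"required":["steps"]}

```bash
mkdir -p pics; cat > h.py <<'E'
from plant import *
import numpy as np, cv2
def cam(n):
    c=calibration(n); R=cv2.Rodrigues(np.array(c["rvec"],float))[0]; return np.array(c["mtx"]),R,np.array(c["tvec"],float).ravel()
def shot(n,f):
    K,R,t=cam(n); im,d=snapshot(n); cv2.imwrite(f"pics/{f}.png",im[:,:,::-1]); np.savez(f"pics/{f}.npz",im=im,d=d,K=K,R=R,t=t)
def cloud(f):
    z=np.load(f"pics/{f}.npz"); d=z["d"]; v,u=np.mgrid[:d.shape[0],:d.shape[1]]
    p=np.stack([u,v,np.ones_like(u)],-1)@np.linalg.inv(z["K"]).T*d[...,None]
    return (p-z["t"])@z["R"],d>0,z["im"]
E
python3 - <<'E'
from h import *
shot("scene","s0"); shot("top","t0"); 
o=get_obs(); print(o)
a=cv2.imread("pics/s0.png");print(a.shape)
E
```

```text
{'clock': 0.1, 'joint_pos': array([-4.77774497e+01,  2.05883074e+01,  6.41508355e-01, -1.97807063e-02,
       -7.01366299e+01, -1.65063878e+01]), 'qvel': array([ 0.02004526, -0.06186989,  0.21782629,  0.07344947,  0.02499783,
        0.06005659]), 'tau': array([-1.07472959e-03, -5.84162664e+01,  2.93751436e+01,  7.01543212e+00,
        1.01554327e-02, -6.28929911e-05]), 'tool_pos': array([ 0.29269156, -0.60776747,  0.22571781]), 'orientation': array([ 1.79914725e+02, -5.87655488e-03, -1.54290568e+02]), 'force': array([-0.27269903,  0.83011689, -0.32428529]), 'moment': array([-0.0043889 , -0.04713317, -0.03232263]), 'gripper_force': 0.0, 'opening': 0.08761045737739757}
(420, 560, 3)
```

View pics/s0.png

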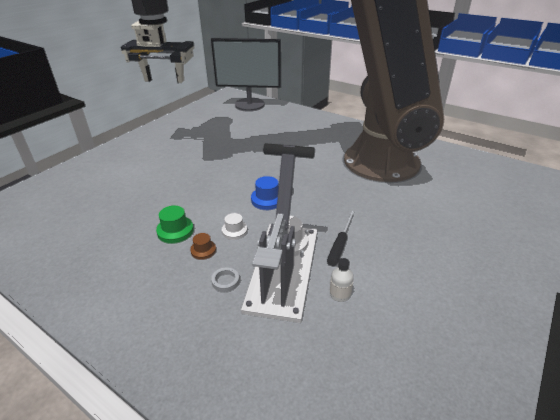

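View pics/t0.png

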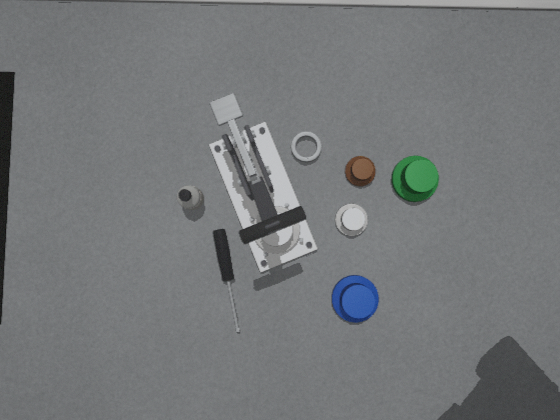

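The scene view shows the fixture with the arm raised and the paddle facing the camera. In the top view the paddle is at (227,109), the bar runs from (242,236) to (303,213), the bottle is at (189,197), the driver at (225,255) and the race at (306,146).

```bash
python3 - <<'E'
from h import *
P,m,im=cloud("t0")
np.set_printoptions(precision=4,suppress=True)
for n,(u,v) in dict(paddle=(227,109),barL=(246,235),bar=(272,225),barR=(299,215),beam=(262,195),bottle=(186,196),race=(295,146),driver=(225,255),c1=(217,149),c2=(263,130),c3=(309,245),c4=(263,263)).items():
    print(n,np.median(P[v-1:v+2,u-1:u+2].reshape(-1,3),0))
# paddle mask
z=P[...,2]; 
M=m&(abs(z-.176)<.006); M[:, :200]=0;M[:,245:]=0;M[:90]=0;M[125:]=0
q=P[M]; print(len(q),q.mean(0),cv2.minAreaRect((q[:,:2]*1000).astype(np.float32)))
M=m&(z>.235); M[:, :220]=0;M[:,330:]=0;M[:150]=0;M[300:]=0
M&=im.max(2)<60
q=P[M]; print(len(q),q.mean(0),q[:,2].max(),cv2.minAreaRect((q[:,:2]*1000).astype(np.float32)))
# base plate
M=m&(abs(z-.015)<.004)&(im.min(2)>150); M[:, :200]=0;M[:,325:]=0;M[:100]=0
q=P[M]; print(len(q),cv2.minAreaRect((q[:,:2]*1000).astype(np.float32)))
E
```

```text
paddle [0.689  0.0632 0.1752]
barL [0.4822 0.0184 0.271 ]
bar [ 0.4975 -0.0187  0.2723]
barR [ 0.513  -0.0573  0.271 ]
beam [0.5471 0.0008 0.1944]
bottle [0.5503 0.1415 0.0949]
race [ 0.6612 -0.0521 -0.0005]
driver [0.4446 0.0772 0.0241]
c1 [0.649  0.0993 0.0198]
c2 [0.6884 0.011  0.0196]
c3 [ 0.4676 -0.0832  0.0204]
c4 [0.4309 0.0042 0.0197]
705 [0.6886 0.0651 0.1756] ((686.082763671875, 64.26228332519531), (51.38008117675781, 44.01061248779297), 23.873748779296875)
822 [ 0.4984 -0.0182  0.2698] 0.2750057750555711 ((498.92059326171875, -18.58362579345703), (20.697843551635742, 97.54686737060547), 24.15744972229004)
3441 ((512.4801635742188, -19.467971801757812), (389.6090393066406, 214.01504516601562), 10.344100952148438)
```

>>> step_arm(
  jaw=255,
  steps=[
    [[-1, 0.67, -1, 0, 0, 0], [-1, 0.67, -1, 0, 0, 0], [-1, 0.67, -1, 0, 0, 0], [-1, 0.67, -1, 0, 0, 0], [-1, 0.67, -1, 0, 0, 0]],
  ],
)

```text
clock: 0.6
tool_pos: [0.3549, -0.5036, 0.328]
orientation: [-179.9, 0.1, -154.2]
force: [0.0, -0.4, -1.1]
opening: 0.0536
gripper_force: 0.0
```

>>> step_arm(
  steps=[
    [[-1, 0.67, 0, 0, 0, 0], [-1, 0.67, 0, 0, 0, 0], [-1, 0.67, 0, 0, 0, 0], [-1, 0.67, 0, 0, 0, 0]],
  ],
)

```text
clock: 1.0
tool_pos: [0.4154, -0.399, 0.3249]
orientation: [179.9, -0.1, -154.2]
force: [-0.6, 0.4, -0.2]
opening: 0.0213
gripper_force: 0.0
```

>>> step_arm(
  steps=[
    [[-1, 0.67, 0, 0, 0, 0], [-1, 0.67, 0, 0, 0, 0], [-1, 0.67, 0, 0, 0, 0], [-1, 0.67, 0, 0, 0, 0]],
  ],
)

```text
clock: 1.4
tool_pos: [0.4764, -0.2958, 0.3249]
orientation: [179.9, -0.1, -154.2]
force: [-0.2, 0.3, -0.2]
opening: 0.0005
gripper_force: 0.0
```

>>> step_arm(
  steps=[
    [[-1, 0.67, 0, 0, 0, 0], [-1, 0.67, 0, 0, 0, 0], [-1, 0.67, 0, 0, 0, 0], [-1, 0.67, 0, 0, 0, 0]],
  ],
)

```text
clock: 1.8
tool_pos: [0.5376, -0.1924, 0.3248]
orientation: [179.9, -0.1, -154.2]
force: [-1.4, -1.3, -1.1]
opening: 0.0006
gripper_force: 0.0
```

>>> step_arm(
  steps=[
    [[-1, 0.67, 0, 0, 0, 0], [-1, 0.67, 0, 0, 0, 0], [-1, 0.67, 0, 0, 0, 0], [-1, 0.67, 0, 0, 0, 0]],
  ],
)

```text
clock: 2.2
tool_pos: [0.5987, -0.0889, 0.3248]
orientation: [179.9, -0.1, -154.2]
force: [-0.2, -0.4, 1.2]
opening: 0.0004
gripper_force: 0.0
```

>>> step_arm(
  steps=[
    [[-1, 0.67, 0, 0, 0, 0], [-1, 0.67, 0, 0, 0, 0], [-1, 0.67, 0, 0, 0, 0], [-1, 0.67, 0, 0, 0, 0]],
  ],
)

```text
clock: 2.6
tool_pos: [0.6597, 0.0147, 0.3247]
orientation: [180.0, -0.2, -154.2]
force: [0.6, -0.7, -0.5]
opening: 0.0006
gripper_force: 0.0
```

>>> step_arm(
  steps=[
    [[-0.48, 0.33, 0, 0, 0, 0.06], [-0.48, 0.33, 0, 0, 0, 0.06], [-0.48, 0.33, 1, 0, 0, 0.06], [-0.48, 0.33, 1, 0, 0, 0.06], [-0.48, 0.33, 1, 0, 0, 0.06]],
  ],
)

```text
clock: 3.1
tool_pos: [0.6832, 0.0622, 0.2187]
orientation: [179.8, -0.8, -156.1]
force: [-0.2, -0.1, -0.8]
opening: 0.0003
gripper_force: 0.0
```

```bash
python3 - <<'E'
from h import *
shot("scene","s1")
a=cv2.imread("pics/s1.png")[110:320,180:380]; cv2.imwrite("pics/s1c.png",cv2.resize(a,None,fx=2.8,fy=2.8,interpolation=2))
E
```

```text
(no output)
```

View pics/s1c.png

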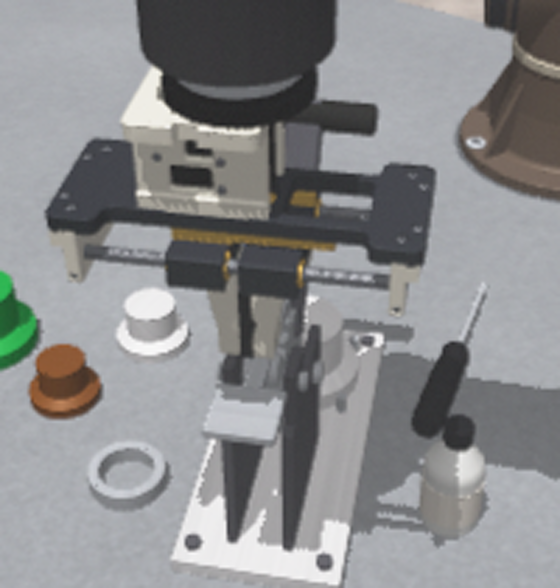

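The close-up shows the closed fingers just above or behind the grey paddle, which is at crop (243,410). I'll check the offset numerically.

```bash
python3 - <<'E'
from h import *
np.set_printoptions(precision=4,suppress=True)
P,m,im=cloud("s1"); K,R,t=cam("scene")
for q in [get_obs()["tool_pos"],[.6886,.0651,.176]]:
    c=R@np.array(q)+t; p=K@c/c[2]; print((p[:2]-[180,110])*2.8, c[2])
for u,v in [(243,410),(230,330),(232,372),(262,372),(265,330),(290,340),(315,340)]:
    print(u,v,P[int(v/2.8)+110,int(u/2.8)+180])
E
```

```text
[244.8672 342.5784] 0.6368750610426832
[247.9419 407.384 ] 0.6627235024404374
243 410 [0.6916 0.062  0.1756]
230 330 [0.6975 0.0609 0.2423]
232 372 [0.6648 0.0338 0.1728]
262 372 [0.6586 0.0532 0.1779]
265 330 [0.6887 0.0777 0.244 ]
290 340 [0.5938 0.0303 0.1463]
315 340 [0.5673 0.0339 0.1292]
```

>>> step_arm(
  steps=[
    [[-0.06, 0, 0.2, 0, 0, 0], [-0.06, 0, 0.3, 0, 0, 0], [-0.06, 0, 0.38, 0, 0, 0], [-0.06, 0, 0.42, 0, 0, 0], [-0.06, 0, 0.46, 0, 0, 0], [-0.06, 0, 0.5, 0, 0, 0], [-0.06, 0, 0.5, 0, 0, 0], [-0.06, 0, 0.5, 0, 0, 0]],
  ],
)

```text
clock: 3.95
tool_pos: [0.6935, 0.0674, 0.1768]
orientation: [-180.0, 0.0, -156.0]
force: [0.0, -0.6, 0.8]
opening: 0.0002
gripper_force: 0.0
```

>>> step_arm(
  steps=[
    [[0.03, 0, 0.04, 0, 0, 0], [0.03, 0, 0.07, 0, 0, 0], [0.03, 0, 0.1, 0, 0, 0], [0.03, 0, 0.12, 0, 0, 0], [0.03, 0, 0.14, 0, 0, 0], [0.03, 0, 0.15, 0, 0, 0], [0.03, 0, 0.15, 0, 0, 0]],
  ],
)

```text
clock: 4.65
tool_pos: [0.6919, 0.0666, 0.1621]
orientation: [-180.0, 0.2, -156.0]
force: [5.3, 2.2, 2.9]
opening: 0.0004
gripper_force: 2.8
```

>>> step_arm(
  steps=[
    [[0, 0, 0.01, 0, 0, 0], [0, 0, 0.02, 0, 0, 0], [0, 0, 0.03, 0, 0, 0], [0, 0, 0.03, 0, 0, 0], [0, 0, 0.03, 0, 0, 0]],
  ],
)

```text
clock: 5.15
tool_pos: [0.6923, 0.0666, 0.1615]
orientation: [-179.9, 0.3, -155.9]
force: [0.8, 2.9, 15.4]
opening: 0.0006
gripper_force: 7.5
```

The force jump to 15 N shows the paddle is on its stop. I'll retract and check.

>>> step_arm(
  steps=[
    [[0, 0, -0.4, 0, 0, 0], [0, 0, -0.8, 0, 0, 0], [0, 0, -1, 0, 0, 0], [0, 0, -1, 0, 0, 0]],
  ],
)

```text
clock: 5.55
tool_pos: [0.691, 0.066, 0.2615]
orientation: [-180.0, 0.2, -156.0]
force: [0.0, 0.4, -0.5]
opening: 0.0002
gripper_force: 0.0
```

>>> step_arm(
  steps=[
    [[0, 0, -0.5, 0, 0, 0], [0, 0, -0.6, 0, 0, 0], [0, 0, -0.6, 0, 0, 0]],
  ],
)

```text
clock: 5.85
tool_pos: [0.6907, 0.066, 0.3199]
orientation: [-180.0, 0.1, -156.0]
force: [0.6, -0.0, 0.2]
opening: 0.0004
gripper_force: 0.0
```

```bash
python3 - <<'E'
from h import *
np.set_printoptions(precision=4,suppress=True)
shot("scene","s2")
P,m,im=cloud("s2")
f=np.array([-.9143,-.4051]);g=np.array([.4051,-.9143]);O=np.array([.559,.0078])
x=(P[...,:2]-O)@f;y=(P[...,:2]-O)@g
M=m&(abs(y)<.02)&(x<-.118)&(x>-.17)&(P[...,2]<.19)&(P[...,2]>.14)
c=np.polyfit(x[M],P[...,2][M],1);print(M.sum(),"paddle slope,z@-142",c[0],np.polyval(c,-.142))
M=m&(abs(y)<.06)&(x>.0)&(x<.12)&(P[...,2]>.22)&(im.max(2)<70)
q=P[M];print(len(q),q.mean(0),q[:,2].max(),x[M].min(),x[M].max(),y[M].min(),y[M].max())
print(get_obs()["tool_pos"])
cv2.imwrite("pics/s2c.png",cv2.resize(cv2.imread("pics/s2.png")[110:320,180:380],None,fx=2.8,fy=2.8,interpolation=2))
E
```

```text
591 paddle slope,z@-142 0.3486798178793833 0.16014345842587474
131 [0.4968 0.0093 0.2629] 0.26860564252893643 0.053726842526987034 0.05921900707676821 -0.04819425410019581 -0.0015568045986567086
[0.6901 0.0661 0.318 ]
```

View pics/s2c.png

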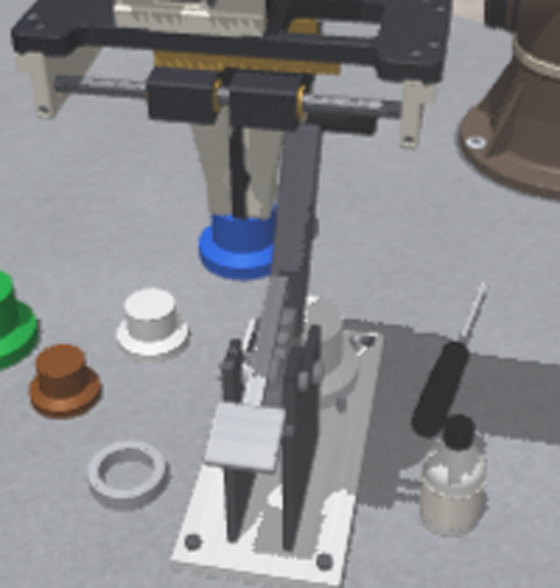

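The pawl is fully released: the paddle slope is 0.335 and its top is at 0.160. Next I move above the bar, at fixture x≈0.068.

>>> step_arm(
  steps=[
    [[0.5, 0, 0, 0, 0, 0], [1, 0, 0, 0, 0, 0], [1, 0, 0, 0, 0, 0]],
  ],
)

```text
clock: 6.2
tool_pos: [0.5935, 0.0232, 0.317]
orientation: [179.9, -0.3, -156.1]
force: [1.2, 1.4, -0.2]
opening: 0.0009
gripper_force: 0.0
```

>>> step_arm(
  steps=[
    [[0.5, 0, 0, 0, 0, 0], [1, 0, 0, 0, 0, 0], [1, 0, 0, 0, 0, 0]],
  ],
)

```text
clock: 6.5
tool_pos: [0.5027, -0.0172, 0.3177]
orientation: [179.9, -0.1, -156.1]
force: [1.2, 0.4, 1.2]
opening: 0.0002
gripper_force: 0.0
```

>>> step_arm(
  steps=[
    [[0.13, 0, 0.2, 0, 0, 0], [0.13, 0, 0.35, 0, 0, 0], [0.13, 0, 0.43, 0, 0, 0], [0.13, 0, 0.45, 0, 0, 0], [0.13, 0, 0.45, 0, 0, 0]],
  ],
)

```text
clock: 7.0
tool_pos: [0.4947, -0.021, 0.2733]
orientation: [180.0, -0.2, -156.0]
force: [-4.0, -0.2, 7.0]
opening: 0.0003
gripper_force: 3.2
```

>>> step_arm(
  steps=[
    [[0.07, 0, 0.06, 0, 0, 0], [0.14, 0, 0.12, 0, 0, 0], [0.21, 0, 0.18, 0, 0, 0], [0.28, 0, 0.24, 0, 0, 0], [0.34, 0, 0.305, 0, 0, 0], [0.4, 0, 0.37, 0, 0, 0], [0.455, 0, 0.44, 0, 0, 0], [0.51, 0, 0.51, 0, 0, 0], [0.56, 0, 0.59, 0, 0, 0], [0.605, 0, 0.667, 0, 0, 0], [0.645, 0, 0.75, 0, 0, 0], [0.68, 0, 0.83, 0, 0, 0], [0.68, 0, 0.83, 0, 0, 0]],
  ],
)

```text
clock: 8.3
tool_pos: [0.4333, -0.0481, 0.1892]
orientation: [180.0, -0.1, -156.0]
force: [-0.1, 0.2, 0.2]
opening: 0.0006
gripper_force: 0.0
```

```bash
python3 - <<'E'
from h import *
shot("scene","s3")
cv2.imwrite("pics/s3c.png",cv2.resize(cv2.imread("pics/s3.png")[80:290,180:400],None,fx=2.8,fy=2.8,interpolation=2))
E
```

```text
(no output)
```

View pics/s3c.png

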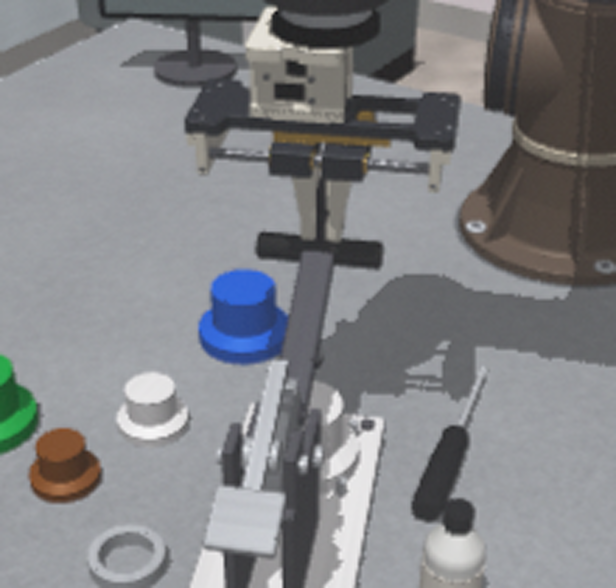

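The fingertips end at about the bar's top edge, near crop (320,240). Depth will show whether they are on top of the bar or behind it.

```bash
python3 - <<'E'
from h import *
np.set_printoptions(precision=4,suppress=True)
P,m,im=cloud("s3")
f=np.array([-.9143,-.4051]);O=np.array([.559,.0078])
for u,v in [(275,236),(275,240),(275,245),(275,252),(275,260),(365,242),(365,250),(365,258),(312,300),(318,262)]:
    p=P[round(v/2.8)+80,round(u/2.8)+180]; print(u,v,p,(p[:2]-O)@f)
E
```

```text
275 236 [ 0.4488 -0.0804  0.1864] 0.13642569243586905
275 240 [ 0.4536 -0.0771  0.1848] 0.13075331808129112
275 245 [ 0.457  -0.0748  0.1821] 0.12669348918870327
275 252 [ 0.4583 -0.074   0.1779] 0.12525500386437116
275 260 [ 0.2341 -0.2305 -0.0008] 0.3936255949258668
365 242 [ 0.4189 -0.0158  0.1876] 0.13771002896548487
365 250 [ 0.4274 -0.0107  0.186 ] 0.1277966071814634
365 258 [ 0.4287 -0.0096  0.1794] 0.12616500935754885
312 300 [ 0.4826 -0.0238  0.165 ] 0.08266246298544554
318 262 [ 0.4527 -0.0356  0.1778] 0.11480104668461892
```

The bar top is at about 0.188 under the tips, so contact is good. I'll continue down.

>>> step_arm(
  steps=[
    [[0.03, 0, 0.08, 0, 0, 0], [0.05, 0, 0.16, 0, 0, 0], [0.07, 0, 0.25, 0, 0, 0], [0.09, 0, 0.33, 0, 0, 0], [0.105, 0, 0.42, 0, 0, 0], [0.12, 0, 0.5, 0, 0, 0], [0.12, 0, 0.55, 0, 0, 0], [0.12, 0, 0.6, 0, 0, 0], [0.12, 0, 0.64, 0, 0, 0], [0.12, 0, 0.67, 0, 0, 0], [0.12, 0, 0.67, 0, 0, 0]],
  ],
)

```text
clock: 9.45
tool_pos: [0.4232, -0.0529, 0.1233]
orientation: [180.0, 0.0, -156.0]
force: [0.2, -0.1, -0.2]
opening: 0.0004
gripper_force: 0.0
```

>>> step_arm(
  steps=[
    [[0, 0, 0.01, 0, 0, 0], [0, 0, 0.02, 0, 0, 0], [0, 0, 0.02, 0, 0, 0], [0, 0, 0.02, 0, 0, 0]],
  ],
)

```text
clock: 9.85
tool_pos: [0.4233, -0.0529, 0.1217]
orientation: [-180.0, 0.0, -156.0]
force: [-0.1, 0.7, 1.6]
opening: 0.0005
gripper_force: 0.3
```

>>> step_arm(
  steps=[
    [[0, 0, 0.01, 0, 0, 0], [0, 0, 0.02, 0, 0, 0], [0, 0, 0.02, 0, 0, 0], [0, 0, 0.02, 0, 0, 0]],
  ],
)

```text
clock: 10.25
tool_pos: [0.4234, -0.053, 0.1208]
orientation: [-180.0, 0.1, -156.0]
force: [-6.5, 2.3, 15.4]
opening: 0.0005
gripper_force: 7.9
```

The 15 N at bar height 0.1208 means the foot is seated. I'll retract straight up and check.

>>> step_arm(
  steps=[
    [[0, 0, -0.1, 0, 0, 0], [0, 0, -0.4, 0, 0, 0], [0, 0, -0.8, 0, 0, 0], [0, 0, -1, 0, 0, 0], [0, 0, -1, 0, 0, 0]],
  ],
)

```text
clock: 10.75
tool_pos: [0.4247, -0.0527, 0.2229]
orientation: [-179.9, 0.3, -156.0]
force: [-0.8, 0.7, -0.1]
opening: 0.0005
gripper_force: 0.0
```

```bash
python3 - <<'E'
from h import *
shot("scene","s4")
P,m,im=cloud("s4")
f=np.array([-.9143,-.4051]);g=np.array([.4051,-.9143]);O=np.array([.559,.0078])
x=(P[...,:2]-O)@f;y=(P[...,:2]-O)@g
M=m&(abs(y)<.009)&(x>.02)&(x<.13)&(P[...,2]>.1)&(P[...,2]<.15)
c=np.polyfit(x[M],P[...,2][M],1);print(M.sum(),"beam slope, z@.07",c[0],np.polyval(c,.07))
M=m&(abs(y)<.05)&(abs(x-.15)<.015)&(P[...,2]>.08)&(P[...,2]<.15);print("bar top",np.percentile(P[...,2][M],98))
cv2.imwrite("pics/s4c.png",cv2.resize(cv2.imread("pics/s4.png")[110:320,180:380],None,fx=2.8,fy=2.8,interpolation=2))
E
```

```text
204 beam slope, z@.07 0.0007457263639047385 0.11802069056350878
bar top 0.12152206532873207
```

View pics/s4c.png

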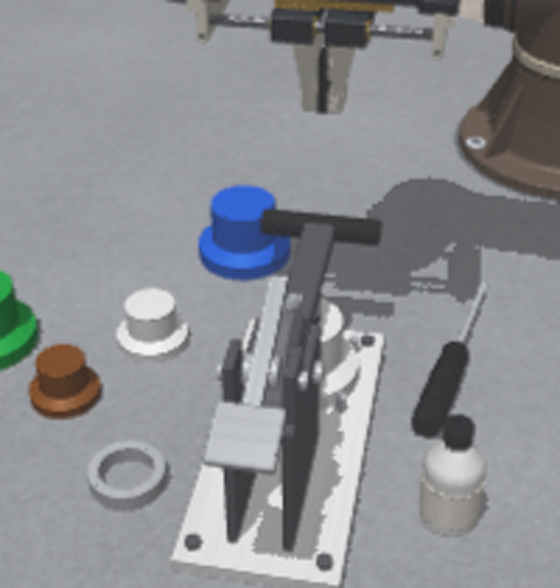

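The arm is level (slope 0.0007, bar top 0.1215), the cover is seated, everything else is where it was, and the gripper is clear.

```bash
python3 -c "
from plant import *
print(close_job())"
```

```text
the job is handed in; nothing more can be done
None
```

The job is handed in, though no verdict came back: the pawl was pressed to its stop and the hold-down arm is level with its foot on the bearing cover. In the last picture the cover was seated, the bottle, race and screwdriver were in place, and the gripper was clear.

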